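# Cock the photometer shutter and hold the tall cell in the beam

## Robot

A 6-joint arm with a two-finger parallel gripper is mounted at the origin on the work surface; the furniture and walls round the work are solid. World frame = base frame: x ahead of the robot, y to its left, z up, the work surface at z = 0. Lengths are in m, angles in degrees, forces in N, time in s.
With the tool pointing down it reaches from about 0.4 to 0.825 m from the base axis. Payload 7 kg.
Tool frame: the origin (TCP) lies on the centre line of the jaws, within the pads' length; the fingertips stand 22 mm ahead of it and the grasp point (between the pads) lies 3 mm ahead of it; z points along the fingers, y is the line along which they close (so a half turn about z gives the same grasp; the last joint's range is limited). The gripper opens to 88 mm and grips with 3 to 60 N. Pads are 19 mm wide; open, the fingers measure 130 mm over their backs; the gripper's body (78 mm by 193 mm) begins 47 mm behind the grasp point.
Start: joints at [83.142, 20.546, 0.682, 0, -70.136, -16.507], TCP at [0.268, 0.62, 0.249] pointing down, gripper open.
Joint ranges: [-176.03, 176.03], [-82.01, 121.73], [-58.28, 71.71], [-173.87, 95.51], [-174.79, -0.11], [-173.66, 173.66]. Speed limits (degrees/s): [136.94, 136.94, 172.46, 180, 180, 180].

## Interface

Orientations are given as [roll, pitch, yaw] about the fixed x, y, z axes, in that order (R = Rz(yaw) Ry(pitch) Rx(roll)).
In Python, from plant import get_state, cams, r gives the robot as it stands.
- The arm moves only by the tool apply_moves, never from a script. Its argument "targets" is a list of rows, each an object with "dp": the shift along the world's x, y, z in m, a list of three; "yaw": the turn about the world's z in degrees. In form: [{"dp": [x, y, z], "yaw": yaw}, ...]. A call has 1 to 20 rows; each row is the pose to reach, as a shift and turn from the pose commanded when the call began; what a row does not reach only later rows make up. A row lasts 1/12 s, in which the tool goes at most 41.7 mm and 7.16 degrees, less where a joint would pass 70% of its speed; a pose out of reach is approached as far as the arm can. A call with a gripper value outside its range is refused whole. "grip" is the gripper command: -1 is fully open, 1 is shut, values between are in proportion, set as the call begins (left out, the last holds). The fingers move at their own pace and stop on an object; "squeeze" is the grip in N (left out, the last holds). Time passes only in rows, so rows that repeat a pose let the fingers close. It gives the time, the measured TCP pose, the force, the opening and the grip force at its end, in the units of the state.
- get_state(): the state, without advancing time (a new reading comes with each control period).
- cams.capture(name): name is "scene" or "top" or "wrist"; returns a dict with "image" (420x560x3 uint8, red, green, blue), "range_z" (420x560 float32, m along the optical axis (not along the pixel's ray), 0 where there is no reading), "fx", "fy", "cx", "cy" (pixels), "k1" (the pictures are not rectified: a ray, as slopes to the right and down, at radius r is drawn at 1 + k1 r^2 times it, then the intrinsics apply), "R" (3x3) and "t" (3): a world point X has camera coordinates R X + t; the wrist camera has in their place "T_tool_cam" (4x4, takes a point from camera to tool coordinates, whose origin is the TCP and whose axes are the flange's). Camera axes: x right, y down, z forward; pixel columns grow to the right and rows downward; lengths in m; the calibration is good to about 2 mm. A picture is of the moment at which its call begins: read the wrist's pose just before it.
- r.close_job(): hands the job in; it is judged then, once.
The state is a dict: "time_s": time; "joints": joint angles; "qd": joint speeds; "joint_torque": joint torques, N m; "tcp_pos": TCP position; "eef_rot": TCP orientation; "contact_force": force on the tool from outside, world axes, zero at the start; "moment": the same for the moment, N m; "gripper_width": finger opening in m; "gripper_force": force on a finger pad.
Only numpy, scipy, OpenCV 4.12 (cv2) and the standard library are available. Lean on these libraries where they do the work, as an engineer would, in place of code of your own. Each camera call takes 0.05 s, during which the arm holds its last target. There are 200 camera calls.

## Task

Take a reading with the open photometer: first swing the sprung shutter lever in front of its lamp housing all the way to its stop and let it spring back to rest. Then take the tallest of the three glass cells out of the rack, gripping it by its two frosted faces only (never touch the clear windows), and hold it upright, still and free of the photometer in the light path, the middle of the cell on the axis of the two lens rings and midway between them, with its clear windows squarely facing the rings. Finish while holding it there; leave the other cells in the rack and everything else standing where it is.

Things in the scene. Friction and masses are not known exactly. Their poses are not given: they have to be found in the camera images.
- tall_cell: The tallest closed glass cell (cuvette) in the rack: 24 (x) x 30 (y) x 84 mm high, about 80 g. Origin: centre of underside, z up. Two FROSTED faces (matt light grey, 27 mm wide, to 78 mm up, then a white stopper) look to its +x and -x, 24 mm apart: grip here, fingers closing along its x. Clear windows look to +y and -y. Stands 14 mm deep in its pocket with 1.5 mm play, x across the row.
- tall_cell_windows: The two clear polished windows of the tall cell: glass plates 19 mm wide in x and 74 mm high, 30 mm apart over their outer faces, which look to +y and -y. Same origin and axes as tall_cell. Fingers must not touch them.
- cell_centre (a point): The middle of the tall cell, 42 mm above its underside; same axes as the cell. This point goes on to the light beam.
- middle_cell: A cell of the same make and section, 64 mm high, in the same rack; to be left there. Origin: centre of its underside.
- short_cell: A cell of the same make and section, 50 mm high, in the same rack; to be left there. Origin: centre of its underside.
- rack: Grey plastic block fixed to the bench, 56 mm in x, 170 mm in y, 22 mm high, with three pockets in a row along its y at -52, 0 and +52 mm, their floors 8 mm above the bench. Which cell stands in which pocket varies. Origin: centre of its underside.
- photometer: Open photometer fixed to the bench: base plate 104 (x) x 190 (y) x 12 mm; two grey housings 50 (x) x 40 (y) mm, up to 118 mm high, at y = +70 mm (lamp, with the lever in front) and y = -70 mm (detector). On their inner faces two dark lens rings, 32 mm across, face each other, 84 mm apart. Origin: centre of underside; -x is the front, towards the robot.
- light_path (a point): The middle of the light beam, midway between the two lens rings, 100 mm above the bench; axes of the photometer: the beam runs along y.
- shutter_lever (a joint): Angle of the sprung lever in front of the lamp housing, rad: 0 at rest, 0.9 at its stop; level, turns about a vertical axis, clockwise from above as it grows. At rest its knob points to the front (-x) and 0.45 rad inwards (to -y), at the stop to the front and 0.45 rad outwards (+y). The spring returns it; pushing at the knob takes 1 N at rest, 4 N at the stop.
- lever_knob (a point): Centre of the lever's upright black knob, 14 mm in diameter, from 58 to 88 mm above the bench (this point at 76 mm), 72 mm from the pivot axis; moves with the lever. The lever's arm below it is a round bar of 8 mm diameter at 60 mm height.
- lever_pivot (a point): Point on the lever's vertical pivot axis, 76 mm above the bench, 38 mm in front of the middle of the lamp housing (its front face is 13 mm behind the axis); axes of the photometer.
- gantry_post (a point): Foot of the square steel post of the room, 76 mm wide, that rises 0.7 m from the right edge of the bench (foot plate 94 x 150 mm): a fixed obstacle for the arm.
- test_weight: Bystander: brass-coloured knobbed weight, 38 mm across, 65 mm high. Origin: centre of its underside.
- small_weight: Bystander: grey knobbed weight, 23 mm across, 39 mm high. Origin: centre of its underside.
- sample_jar: Bystander: white jar with yellow lid, 68 mm across, 73 mm high. Origin: centre of its underside.
- staples_box: Bystander: small red carton, 36 x 62 x 21 mm. Origin: centre of its underside.
- marker: Bystander: marker lying flat, 18 mm thick, 126 mm long along its y. Origin: centre of its underside.

How it is judged:
By the outcome, as a careful person would: the job done as asked, in the order asked, and still so for the second after the job is handed in, while the arm keeps its last pose, push and grip.
It also fails if it takes over 53 s, if anything falls off the work surface, if the arm or the gripper's body presses on something with over 40 N, if the wrist force passes 120 N, or if a joint passes its speed limit or range.

## Working session

There is one attempt and no reset: what is moved stays moved. The work goes in short steps, Python scripts to look and compute and a tool call to move; the robot and the scene stay as the last step left them, time stands still between calls to the robot, and variables do not carry over. Pictures are saved under pics/ and viewed, at most 10 in all, crops included, and the job is handed in when it is done.

Besides the shell and the picture viewer there is one more tool, called after "Request:" as name(argument=value, ...), one argument or row to a line, values as JSON. apply_moves: Moves the arm, as the interface text tells. Its arguments: {"type":"object","properties":{"targets":{"type":"array","items":{"type":"object","properties":{"dp":{"type":"array","items":{"type":"number"}},"yaw":{"type":"number"}}}},"grip":{"type":"number"},"squeeze":{"type":"number"}},"required":["targets"]}

```bash
mkdir -p pics; ls; cat > h.py <<'E'
import numpy as np,cv2
from plant import get_state,cams,r
def save(c,n):
    cv2.imwrite('pics/'+n,c['image'][:,:,::-1])
def cloud(c,R=None,t=None):
    H,W=c['range_z'].shape
    u,v=np.meshgrid(np.arange(W),np.arange(H))
    xd=(u-c['cx'])/c['fx'];yd=(v-c['cy'])/c['fy']
    x,y=xd.copy(),yd.copy()
    for _ in range(8):
        s=1+c['k1']*(x*x+y*y);x,y=xd/s,yd/s
    z=c['range_z'];P=np.stack([x*z,y*z,z],-1)
    if R is None: R,t=c['R'],c['t']
    R=np.array(R);t=np.array(t)
    return (P-t)@R   # R^T (P-t)
def wrist():
    from scipy.spatial.transform import Rotation as Ro
    s=get_state();c=cams.capture('wrist')
    T=np.eye(4);T[:3,:3]=Ro.from_euler('xyz',s['eef_rot'],degrees=True).as_matrix();T[:3,3]=s['tcp_pos']
    M=np.linalg.inv(T@np.array(c['T_tool_cam']));c['R'],c['t']=M[:3,:3],M[:3,3]
    return c
E
python3 - <<'E'
from h import *
print(get_state())
a=cams.capture('scene');b=cams.capture('top')
save(a,'s.png');save(b,'t.png')
for n,c in(('s',a),('t',b)):
    np.savez(n+'.npz',P=cloud(c),I=c['image'],z=c['range_z']);print({k:c[k] for k in('fx','cx','cy','k1','R','t')})
E
```

```text
pics
{'time_s': 0.0, 'joints': array([ 8.31435370e+01,  2.05925587e+01,  6.34430570e-01, -2.15061560e-02,
       -7.01373014e+01, -1.65073010e+01]), 'qd': array([-0.08005888,  0.01159672,  0.0677259 , -0.01785959,  0.00090548,
        0.05331257]), 'joint_torque': array([-7.89829355e-04, -5.82722139e+01,  2.93066561e+01,  6.99742377e+00,
        6.92790709e-03, -1.52407133e-04]), 'tcp_pos': array([0.26751225, 0.61922671, 0.24761062]), 'eef_rot': array([ 1.79902759e+02, -7.73408366e-03, -2.33710813e+01]), 'contact_force': array([ 0.22333297, -0.04063901, -0.38688046]), 'moment': array([-0.00219754,  0.00343447, -0.0385646 ]), 'gripper_force': 0.0, 'gripper_width': 0.0876572790580412}
{'fx': 507.4459233648662, 'cx': 285.20781722225223, 'cy': 203.6090823524777, 'k1': -0.06573097715701239, 'R': array([[-0.62073428, -0.78394464, -0.01094307],
       [-0.58912939,  0.47559653, -0.65324919],
       [ 0.51731569, -0.39904728, -0.7570639 ]]), 't': array([0.14129901, 0.49659271, 0.538216  ])}
{'fx': 468.91926018206385, 'cx': 278.27107195585194, 'cy': 211.29039315037338, 'k1': -0.1348325352201134, 'R': array([[-0.00611032, -0.99997707,  0.00291861],
       [-0.99556173,  0.00580919, -0.09393134],
       [ 0.09391223, -0.0034796 , -0.9955744 ]]), 't': array([-0.25965575,  0.54408599,  0.98011516])}
```

View pics/s.png

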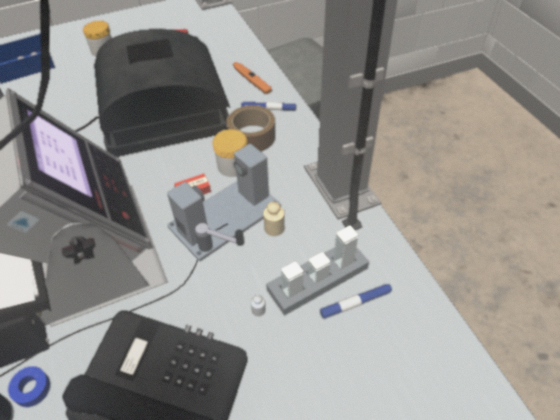

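View pics/t.png

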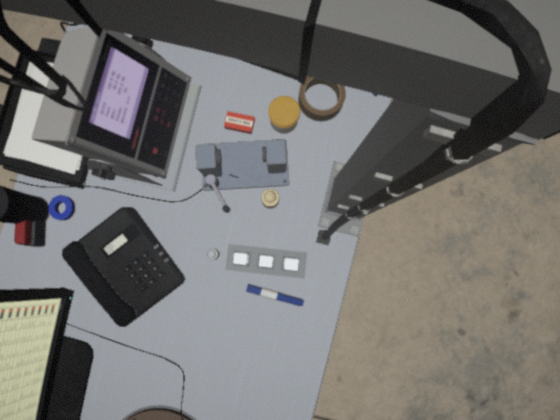

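The scene view shows the photometer (about 220,210) with its lever knob at (240,237), and the rack with the tall cell at the right end (346,245). In the top view the housings are at (205,157) and (275,152), the knob at (226,209), the rack at (266,261) with the tall cell at (291,265), and the brass weight at (270,198). The post is to the right.

```bash
python3 - <<'E'
from h import *
for n in 'ts':
    d=np.load(n+'.npz');P=d['P'];z=d['z']
    def pr(name,m,rect=True):
        m=m&(z>0);Q=P[m]
        if len(Q)<5: print(n,name,len(Q));return
        (c,s,a)=cv2.minAreaRect((Q[:,:2]*1000).astype(np.float32))
        print(n,name,len(Q),'med',np.median(Q,0).round(4),'rect',np.round(c,1),np.round(s,1),round(a,1))
    if n=='t':
        B=lambda u0,u1,v0,v1:(np.s_[v0:v1,u0:u1])
        def box(*a):
            m=np.zeros(z.shape,bool);m[B(*a)]=1;return m
        Z=P[...,2]
        pr('bench',box(170,190,280,300))
        pr('rack',box(220,312,238,285)&(abs(Z-.022)<.006))
        pr('tall',box(280,302,254,276)&(Z>.075))
        pr('mid',box(256,276,250,272)&(Z>.045))
        pr('short',box(230,250,248,270)&(Z>.04))
        pr('base',box(195,292,135,192)&(abs(Z-.012)<.005))
        pr('lamp',box(190,222,135,175)&(abs(Z-.118)<.01))
        pr('det',box(255,292,130,175)&(abs(Z-.118)<.01))
        pr('knob',box(218,234,200,216)&(Z>.07))
        pr('pivot',box(200,222,174,192)&(Z>.05))
        pr('brass',box(258,282,186,210)&(Z>.015))
        pr('smallw',box(204,222,245,264)&(Z>.01))
        pr('post',box(320,420,90,250)&(Z>.15))
        pr('postfoot',box(315,365,155,245)&(Z>.003)&(Z<.05))
    else:
        Z=P[...,2];
        for nm,(u,v) in dict(tall=(346,234),mid=(319,262),short=(292,270),knob=(240,237),lampTop=(183,194),detTop=(250,155),pivot=(203,230)).items():
            print(nm,np.median(P[v-2:v+3,u-2:u+3].reshape(-1,3),0).round(4))
E
```

```text
t bench 400 med [ 0.3754 -0.0478  0.0016] rect [375.2 -46. ] [42.8 43.9] 89.2
t rack 1490 med [ 0.4362 -0.2362  0.0228] rect [ 436.3 -236.1] [170.3  56.5] 83.5
t tall 179 med [ 0.431  -0.2873  0.0926] rect [ 430.4 -287.7] [29.9 24. ] 82.5
t mid 166 med [ 0.4368 -0.2369  0.0582] rect [ 436.4 -236.1] [30.  23.9] 84.0
t short 179 med [ 0.4413 -0.1864  0.0722] rect [ 442.2 -184.6] [30.  24.2] 83.0
t base 2475 med [ 0.6375 -0.1905  0.0129] rect [ 646.7 -187.3] [108.9 193.5] 2.9
t lamp 576 med [ 0.6442 -0.1219  0.1185] rect [ 645.6 -123. ] [51.6 48.8] 4.2
t det 567 med [ 0.6508 -0.2568  0.1184] rect [ 652.  -254.7] [50.3 48.5] 3.2
t knob 44 med [ 0.5438 -0.1572  0.0875] rect [ 543.7 -156.6] [12.8 13. ] 27.9
t pivot 155 med [ 0.6046 -0.1234  0.0643] rect [ 602.1 -122.9] [48.7 25. ] 22.0
t brass 273 med [ 0.5667 -0.2458  0.0476] rect [ 569.6 -244.5] [35.9 37.1] 89.8
t smallw 102 med [ 0.4517 -0.1234  0.0297] rect [ 451.7 -122.1] [22.4 22.3] 30.5
t post 7056 med [ 0.5463 -0.379   0.5119] rect [ 549.2 -386.2] [102.5  89.5] 41.0
t postfoot 1258 med [ 0.5266 -0.3778  0.0097] rect [ 571.6 -394.5] [198.2 102.3] 0.8
tall [ 0.4302 -0.2852  0.0906]
mid [ 0.4334 -0.2323  0.0565]
short [ 0.4413 -0.1837  0.0705]
knob [ 0.5385 -0.1543  0.0797]
lampTop [ 0.6446 -0.1178  0.1166]
detTop [ 0.6509 -0.2574  0.1164]
pivot [ 0.6011 -0.1207  0.0624]
```

```bash
python3 - <<'E'
from h import *
a=np.array([.268,.62]);b=np.array([.535,-.2])
for n in 'ts':
    d=np.load(n+'.npz');P=d['P'][d['z']>0]
    print(n)
    for k in np.linspace(0,1,12):
        c=a+(b-a)*k;m=np.hypot(*(P[:,:2]-c).T)<.14;Q=P[m,2]
        print(c.round(2),m.sum(),Q.max().round(3) if m.any() else None, np.percentile(Q,97).round(3) if m.any() else None)
    m=(P[:,2]>.1)&(P[:,2]<.45)&(P[:,1]<-.3)&(P[:,1]>-.5)&(P[:,0]>.35)&(P[:,0]<.8)
    Q=P[m];print('post',len(Q),np.percentile(Q,[1,50,99],axis=0).round(3) if len(Q) else 0)
    m=(P[:,2]>.14)&(np.hypot(P[:,0]-.56,P[:,1]+.2)<.2);print('above',P[m][:5],m.sum())
E
```

```text
t
[0.27 0.62] 0 None None
[0.29 0.55] 0 None None
[0.32 0.47] 168 0.005 0.004
[0.34 0.4 ] 1559 0.007 0.004
[0.37 0.32] 7702 0.268 0.241
[0.39 0.25] 11890 0.268 0.235
[0.41 0.17] 13778 0.268 0.232
[0.44 0.1 ] 13285 0.268 0.197
[0.46 0.02] 13755 0.191 0.104
[ 0.49 -0.05] 16067 0.782 0.743
[ 0.51 -0.13] 23722 0.797 0.786
[ 0.54 -0.2 ] 36186 0.803 0.797
post 2712 [[ 0.518 -0.438  0.107]
 [ 0.543 -0.384  0.331]
 [ 0.615 -0.368  0.448]]
above [[ 0.6269479  -0.06385179  0.73983216]
 [ 0.62742995 -0.06404983  0.73890709]
 [ 0.62603662 -0.06628623  0.74100221]
 [ 0.62661867 -0.06637599  0.73991781]
 [ 0.62621864 -0.0675278   0.7404165 ]] 47877
s
[0.27 0.62] 0 None None
[0.29 0.55] 0 None None
[0.32 0.47] 0 None None
[0.34 0.4 ] 0 None None
[0.37 0.32] 2 0.265 0.265
[0.39 0.25] 3474 0.265 0.106
[0.41 0.17] 10583 0.265 0.105
[0.44 0.1 ] 16337 0.265 0.104
[0.46 0.02] 22082 0.189 0.104
[ 0.49 -0.05] 22870 0.156 0.077
[ 0.51 -0.13] 19949 0.12 0.097
[ 0.54 -0.2 ] 19013 0.12 0.115
post 10094 [[ 0.518 -0.438  0.104]
 [ 0.542 -0.386  0.283]
 [ 0.614 -0.368  0.404]]
above [[ 0.62433093 -0.01122463  0.49770962]
 [ 0.6237359  -0.01202602  0.49765301]
 [ 0.62363099 -0.01292334  0.49737488]
 [ 0.62349236 -0.01381555  0.49711161]
 [ 0.6237984  -0.01479797  0.49664625]] 7048
```

```bash
python3 - <<'E'
from h import *
L=[]
for n in 'ts':
    d=np.load(n+'.npz');P=d['P'][d['z']>0]; L.append(P)
P=np.vstack(L)
m=(P[:,2]>.27)&(P[:,2]<1.2)&(P[:,0]>.1)&(P[:,0]<.85)&(P[:,1]>-.36)&(P[:,1]<.75)
V,c=np.unique((P[m]/.1).round().astype(int),axis=0,return_counts=True)
for v,k in zip(V,c):
    if k>15: print(v/10,k)
E
```

```text
[ 0.5 -0.4  0.7] 198
[ 0.5 -0.4  0.8] 400
[ 0.6 -0.4  0.7] 62
[ 0.6 -0.4  0.8] 1430
[ 0.6 -0.3  0.7] 2669
[ 0.6 -0.3  0.8] 12726
[ 0.6 -0.2  0.7] 2439
[ 0.6 -0.2  0.8] 4647
[ 0.6 -0.1  0.6] 115
[ 0.6 -0.1  0.7] 2426
[ 0.6 -0.1  0.8] 810
[0.6 0.  0.4] 377
[0.6 0.  0.5] 537
[0.6 0.  0.6] 625
[0.6 0.  0.7] 140
[0.6 0.1 0.3] 647
[0.7 0.  0.3] 221
[0.7 0.  0.4] 283
[0.7 0.1 0.3] 2842
[0.8 0.  0.3] 973
[0.8 0.1 0.3] 1039
```

Request:
apply_moves(
  targets=[
    {"dp": [0,0,0.04],"yaw": 0},
    {"dp": [0,0,0.08],"yaw": 0},
    {"dp": [0,0,0.12],"yaw": 0},
    {"dp": [0.01,-0.035,0.12],"yaw": -3},
    {"dp": [0.024,-0.07,0.12],"yaw": -6},
    {"dp": [0.036,-0.105,0.12],"yaw": -9},
    {"dp": [0.048,-0.14,0.12],"yaw": -12},
    {"dp": [0.06,-0.175,0.12],"yaw": -15},
    {"dp": [0.072,-0.21,0.12],"yaw": -18},
    {"dp": [0.084,-0.245,0.12],"yaw": -21},
    {"dp": [0.096,-0.28,0.12],"yaw": -25},
    {"dp": [0.108,-0.315,0.12],"yaw": -29},
    {"dp": [0.12,-0.35,0.12],"yaw": -33},
    {"dp": [0.13,-0.385,0.12],"yaw": -37},
    {"dp": [0.14,-0.42,0.12],"yaw": -41},
    {"dp": [0.147,-0.46,0.12],"yaw": -45},
    {"dp": [0.154,-0.5,0.12],"yaw": -50},
    {"dp": [0.162,-0.54,0.12],"yaw": -55},
    {"dp": [0.17,-0.58,0.12],"yaw": -60},
    {"dp": [0.177,-0.62,0.12],"yaw": -63.6},
  ],
  grip=1,
  squeeze=5,
)

```text
time_s: 1.77
tcp_pos: [0.4443, -0.0023, 0.3686]
eef_rot: [-180.0, 0.0, -87.2]
contact_force: [1.5, 1.1, 0.7]
gripper_width: 0.0004
gripper_force: 0.0
```

Request:
apply_moves(
  targets=[
    {"dp": [0.004,-0.033,-0.01],"yaw": 0},
    {"dp": [0.008,-0.066,-0.02],"yaw": 0},
    {"dp": [0.012,-0.1,-0.03],"yaw": 0},
    {"dp": [0.016,-0.133,-0.045],"yaw": 0},
    {"dp": [0.02,-0.166,-0.06],"yaw": 0},
    {"dp": [0.025,-0.2,-0.07],"yaw": 0},
    {"dp": [0.025,-0.2,-0.07],"yaw": 0},
    {"dp": [0.025,-0.2,-0.07],"yaw": 0},
    {"dp": [0.025,-0.2,-0.07],"yaw": 0},
  ],
)

```text
time_s: 2.52
tcp_pos: [0.4695, -0.2005, 0.2984]
eef_rot: [180.0, 0.0, -87.0]
contact_force: [-0.3, 0.4, 0.9]
gripper_width: 0.0004
gripper_force: 0.0
```

```bash
python3 - <<'E'
from h import *
c=wrist();save(c,'w1.png');np.savez('w1.npz',P=cloud(c),I=c['image'],z=c['range_z']);print(c['T_tool_cam'])
E
```

```text
[[ 4.64551179e-04 -9.63584004e-01 -2.67405407e-01  7.21970794e-02]
 [ 9.99999891e-01  4.58866076e-04  8.37496797e-05  1.57554960e-04]
 [ 4.20034181e-05 -2.67405417e-01  9.63584112e-01 -1.36217665e-01]
 [ 0.00000000e+00  0.00000000e+00  0.00000000e+00  1.00000000e+00]]
```

View pics/w1.png

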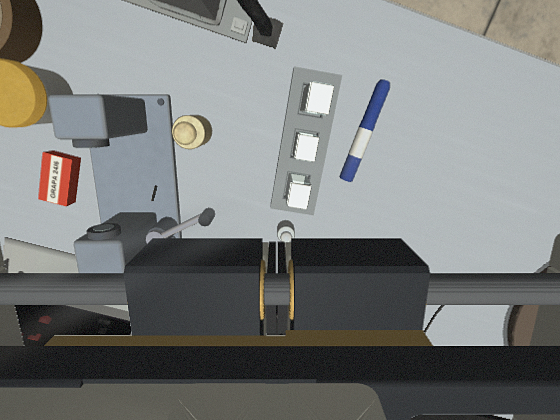

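The wrist view shows the whole photometer on the left (detector housing 100,118, lamp 115,240, knob 207,215), and the rack at (307,140) with the tall cell at the top (318,98).

```bash
cat > m.py <<'E'
from h import *
def meas(f):
    d=np.load(f);P=d['P'];z=d['z'];X,Y,Z=P[...,0],P[...,1],P[...,2]
    def pr(name,x0,x1,y0,y1,z0,z1):
        m=(z>0)&(X>x0)&(X<x1)&(Y>y0)&(Y<y1)&(Z>z0)&(Z<z1);Q=P[m]
        if len(Q)<10: print(name,len(Q));return
        (c,s,a)=cv2.minAreaRect((Q[:,:2]*1000).astype(np.float32))
        print(name,len(Q),'med',np.median(Q,0).round(4),'rect',np.round(c,1),np.round(s,1),round(a,1))
    pr('bench',.3,.4,-.3,-.2,-.01,.01)
    pr('rack',.39,.48,-.35,-.13,.018,.027)
    pr('tall',.40,.46,-.32,-.26,.086,.099)
    pr('mid',.40,.47,-.26,-.21,.05,.08)
    pr('short',.40,.47,-.21,-.16,.05,.08)
    pr('base',.56,.75,-.30,-.07,.009,.015)
    pr('lamp',.6,.7,-.16,-.08,.113,.125)
    pr('det',.6,.7,-.30,-.22,.113,.125)
    pr('knob',.50,.57,-.2,-.08,.083,.095)
    pr('pivot',.58,.617,-.16,-.1,.05,.09)
    pr('brass',.53,.6,-.28,-.2,.015,.08)
    return P,z
E
python3 - <<'E'
from m import *
P,z=meas('w1.npz')
for (u,v) in [(65,100),(140,100),(60,135),(148,135)]: print(P[v,u].round(4))
E
```

```text
bench 5165 med [ 0.3407 -0.2525 -0.0005] rect [ 350. -250.] [100.   99.9] 0.0
rack 4318 med [ 0.4422 -0.2455  0.022 ] rect [ 438.9 -225. ] [193.2  56.1] 83.5
tall 680 med [ 0.4322 -0.2881  0.0919] rect [ 431.8 -288. ] [27.1 23.7] 83.0
mid 542 med [ 0.4383 -0.2368  0.0578] rect [ 437.7 -236.2] [29.6 24. ] 83.8
short 606 med [ 0.4442 -0.1873  0.0717] rect [ 443.4 -185.5] [28.9 24. ] 83.7
base 7613 med [ 0.6395 -0.1937  0.012 ] rect [ 657.6 -204. ] [178.3 183.5] 81.5
lamp 1774 med [ 0.6446 -0.1247  0.1178] rect [ 645.7 -126. ] [50.6 43.9] 3.7
det 2647 med [ 0.6516 -0.2584  0.1177] rect [ 652.8 -255. ] [50.9 47.4] 3.0
knob 131 med [ 0.5446 -0.1573  0.0879] rect [ 544.8 -156.8] [12.8 13.2] 75.9
pivot 308 med [ 0.6018 -0.1305  0.0632] rect [ 598.5 -128.7] [41.1 15.5] 13.1
brass 1045 med [ 0.5661 -0.2474  0.0459] rect [ 571.2 -245.7] [38.1 36.5] 3.0
[ 0.662  -0.273   0.1185]
[ 0.6296 -0.2775  0.029 ]
[ 0.6709 -0.2417  0.1172]
[ 0.6286 -0.237   0.012 ]
```

Request:
apply_moves(
  targets=[
    {"dp": [0.02,0.002,-0.035],"yaw": 0},
    {"dp": [0.04,0.003,-0.07],"yaw": 0},
    {"dp": [0.06,0.005,-0.105],"yaw": 0},
    {"dp": [0.066,0.005,-0.14],"yaw": 0},
    {"dp": [0.066,0.005,-0.17],"yaw": 0},
    {"dp": [0.066,0.005,-0.19],"yaw": 0},
    {"dp": [0.066,0.005,-0.205],"yaw": 0},
    {"dp": [0.066,0.005,-0.205],"yaw": 0},
    {"dp": [0.066,0.005,-0.205],"yaw": 0},
  ],
)

```text
time_s: 3.32
tcp_pos: [0.536, -0.1943, 0.0938]
eef_rot: [180.0, -0.0, -86.9]
contact_force: [0.8, 0.5, 0.3]
gripper_width: 0.0002
gripper_force: 0.0
```

Request:
apply_moves(
  targets=[
    {"dp": [0,0.008,0],"yaw": 0},
    {"dp": [0,0.016,0],"yaw": 0},
    {"dp": [0,0.022,0],"yaw": 0},
    {"dp": [0,0.028,0],"yaw": 0},
    {"dp": [0,0.034,0],"yaw": 0},
    {"dp": [0,0.04,0],"yaw": 0},
    {"dp": [0,0.046,0],"yaw": 0},
    {"dp": [0,0.052,0],"yaw": 0},
    {"dp": [0,0.058,0],"yaw": 0},
    {"dp": [0,0.064,0],"yaw": 0},
    {"dp": [0,0.068,0],"yaw": 0},
    {"dp": [0,0.072,0],"yaw": 0},
    {"dp": [0,0.075,0],"yaw": 0},
    {"dp": [0,0.075,0],"yaw": 0},
  ],
)

```text
time_s: 4.48
tcp_pos: [0.5367, -0.1199, 0.0938]
eef_rot: [-179.9, -0.0, -86.9]
contact_force: [2.7, -3.8, -1.5]
gripper_width: 0.0002
gripper_force: 2.3
```

```bash
python3 - <<'E'
from h import *
s=get_state();print(s['contact_force'],s['tcp_pos'])
c=cams.capture('top');P=cloud(c);np.savez('t2.npz',P=P,I=c['image'],z=c['range_z'])
cv2.imwrite('pics/t2.png',cv2.resize(c['image'][120:240,160:320,::-1],None,fx=4,fy=4))
E
```

```text
[ 2.67889697 -3.84139041 -1.45650001] [ 0.53669421 -0.11988758  0.09381697]
```

Request:
apply_moves(
  targets=[
    {"dp": [0,0.002,0],"yaw": 0},
    {"dp": [0,0.004,0],"yaw": 0},
    {"dp": [0,0.006,0],"yaw": 0},
    {"dp": [0,0.006,0],"yaw": 0},
  ],
)

```text
time_s: 4.87
tcp_pos: [0.5373, -0.1144, 0.094]
eef_rot: [-179.8, -0.0, -86.9]
contact_force: [5.1, -5.0, -2.3]
gripper_width: 0.0006
gripper_force: 2.8
```

Request:
apply_moves(
  targets=[
    {"dp": [0,0.002,0],"yaw": 0},
    {"dp": [0,0.003,0],"yaw": 0},
    {"dp": [0,0.004,0],"yaw": 0},
    {"dp": [0,0.004,0],"yaw": 0},
  ],
)

```text
time_s: 5.2
tcp_pos: [0.5376, -0.111, 0.0942]
eef_rot: [-179.8, -0.1, -86.9]
contact_force: [6.5, -8.3, -2.5]
gripper_width: 0.0003
gripper_force: 4.3
```

Request:
apply_moves(
  targets=[
    {"dp": [0,0.002,0],"yaw": 0},
    {"dp": [0,0.004,0],"yaw": 0},
    {"dp": [0,0.005,0],"yaw": 0},
    {"dp": [0,0.005,0],"yaw": 0},
  ],
)

```text
time_s: 5.53
tcp_pos: [0.5379, -0.109, 0.0943]
eef_rot: [-179.8, -0.3, -86.9]
contact_force: [10.6, -29.9, -7.3]
gripper_width: 0.0004
gripper_force: 14.8
```

```bash
python3 - <<'E'
from h import *
c=cams.capture('top');P=cloud(c);np.savez('t2.npz',P=P,I=c['image'],z=c['range_z'])
a=cv2.resize(c['image'][140:240,170:290,::-1],None,fx=3,fy=3)
c=cams.capture('scene');b=cv2.resize(c['image'][160:260,150:270,::-1],None,fx=3,fy=3)
cv2.imwrite('pics/t2.png',np.hstack([a,b]))
E
```

```text
(no output)
```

View pics/t2.png

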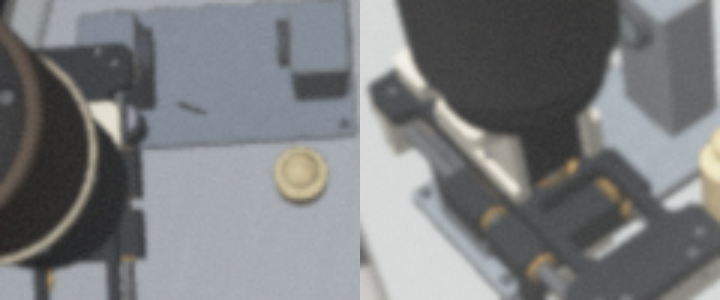

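The crops show only the gripper above the lever, which is hidden. The jump to 30 N at the expected y of about -91 mm confirms the stop. Now I'll back off.

Request:
apply_moves(
  targets=[
    {"dp": [0,-0.006,0],"yaw": 0},
    {"dp": [0,-0.012,0],"yaw": 0},
    {"dp": [0,-0.018,0],"yaw": 0},
    {"dp": [0,-0.024,0],"yaw": 0},
    {"dp": [0,-0.03,0],"yaw": 0},
    {"dp": [0,-0.036,0],"yaw": 0},
    {"dp": [0,-0.042,0],"yaw": 0},
    {"dp": [0,-0.048,0],"yaw": 0},
    {"dp": [0,-0.054,0],"yaw": 0},
    {"dp": [0,-0.06,0],"yaw": 0},
    {"dp": [0,-0.066,0],"yaw": 0},
    {"dp": [0,-0.072,0],"yaw": 0},
    {"dp": [0,-0.078,0],"yaw": 0},
    {"dp": [0,-0.084,0],"yaw": 0},
    {"dp": [0,-0.092,0],"yaw": 0},
    {"dp": [0,-0.092,0.03],"yaw": 0},
    {"dp": [-0.01,-0.092,0.06],"yaw": 0},
    {"dp": [-0.02,-0.094,0.09],"yaw": 0},
  ],
)

```text
time_s: 7.13
tcp_pos: [0.5151, -0.1998, 0.184]
eef_rot: [179.9, 0.0, -87.0]
contact_force: [0.1, -0.5, -0.4]
gripper_width: 0.0007
gripper_force: 0.0
```

Request:
apply_moves(
  targets=[
    {"dp": [-0.015,-0.015,0.016],"yaw": -2},
    {"dp": [-0.03,-0.03,0.016],"yaw": -4},
    {"dp": [-0.045,-0.05,0.016],"yaw": -6},
    {"dp": [-0.06,-0.07,0.016],"yaw": -8},
    {"dp": [-0.075,-0.08,0.016],"yaw": -9.5},
    {"dp": [-0.084,-0.089,0.016],"yaw": -9.5},
    {"dp": [-0.084,-0.089,0.016],"yaw": -9.5},
    {"dp": [-0.084,-0.089,0.016],"yaw": -9.5},
    {"dp": [-0.084,-0.089,0.016],"yaw": -9.5},
    {"dp": [-0.084,-0.089,0.016],"yaw": -9.5},
    {"dp": [-0.084,-0.089,0.016],"yaw": -9.5},
    {"dp": [-0.084,-0.089,0.016],"yaw": -9.5},
  ],
  grip=-1,
)

```text
time_s: 8.13
tcp_pos: [0.4322, -0.288, 0.1995]
eef_rot: [180.0, -0.0, -96.4]
contact_force: [-0.7, -0.7, -0.1]
gripper_width: 0.0749
gripper_force: 0.0
```

```bash
python3 - <<'E'
from m import *
c=wrist();save(c,'w2.png');np.savez('w2.npz',P=cloud(c),I=c['image'],z=c['range_z']);print(get_state()['tcp_pos'])
meas('w2.npz')
c=cams.capture('top');np.savez('t3.npz',P=cloud(c),I=c['image'],z=c['range_z']);meas('t3.npz')
E
```

```text
[ 0.43208059 -0.28801727  0.19945713]
bench 6630 med [ 0.3403 -0.2571 -0.0005] rect [ 350. -250.] [ 99.9 100. ] 0.0
rack 4469 med [ 0.4323 -0.2669  0.022 ] rect [ 438.9 -225. ] [192.8  56.2] 83.5
tall 1069 med [ 0.4315 -0.2889  0.0919] rect [ 431.7 -287.9] [27.5 23.5] 84.3
mid 800 med [ 0.4374 -0.2381  0.0578] rect [ 437.7 -237.1] [28.6 23. ] 84.2
short 641 med [ 0.4435 -0.1847  0.0719] rect [ 443.3 -184.6] [26.  22.9] 83.1
base 1357 med [ 0.6245 -0.2771  0.0119] rect [ 632.6 -274.4] [ 30.9 147.4] 82.6
lamp 0
det 0
knob 0
pivot 0
brass 1058 med [ 0.5607 -0.2537  0.0439] rect [ 564.4 -252.9] [20.4 31.4] 28.0
bench 218 med [ 0.3168 -0.2154  0.0004] rect [ 317.1 -216.4] [32.8 33.8] 89.3
rack 0
tall 0
mid 0
short 0
base 2124 med [ 0.6396 -0.1924  0.0126] rect [ 668.3 -193.6] [144.1 218.1] 3.4
lamp 542 med [ 0.6447 -0.1203  0.1185] rect [ 645.5 -122.7] [50.7 49.6] 2.4
det 534 med [ 0.6514 -0.2569  0.1184] rect [ 652.  -254.9] [50.4 47.9] 4.3
knob 21 med [ 0.5458 -0.1574  0.0894] rect [ 546.4 -156.7] [11.2  7.1] 78.1
pivot 145 med [ 0.6029 -0.125   0.0643] rect [ 596.8 -123.1] [40.3 25. ] 13.1
brass 273 med [ 0.5668 -0.2457  0.0476] rect [ 580.2 -240.4] [60.4 37.6] 25.7
```

View pics/w2.png

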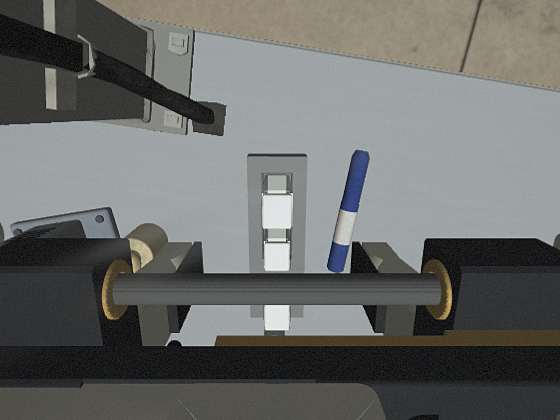

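The wrist view shows the tall cell centred between the open fingers, stopper at (277,210), square to the jaws. The knob is back at rest (top camera: 546,-157 mm). Descending.

Request:
apply_moves(
  targets=[
    {"dp": [0,0,-0.02],"yaw": 0},
    {"dp": [0,0,-0.04],"yaw": 0},
    {"dp": [0,0,-0.06],"yaw": 0},
    {"dp": [0,0,-0.08],"yaw": 0},
    {"dp": [0,0,-0.095],"yaw": 0},
    {"dp": [0,0,-0.11],"yaw": 0},
    {"dp": [0,0,-0.12],"yaw": 0},
    {"dp": [0,0,-0.13],"yaw": 0},
    {"dp": [0,0,-0.13],"yaw": 0},
    {"dp": [0,0,-0.13],"yaw": 0},
  ],
)

```text
time_s: 9.07
tcp_pos: [0.4317, -0.2884, 0.0694]
eef_rot: [180.0, -0.0, -96.4]
contact_force: [-0.5, -0.9, 0.1]
gripper_width: 0.0875
gripper_force: 0.0
```

Request:
apply_moves(
  targets=[
    {"dp": [0,0,0],"yaw": 0},
    {"dp": [0,0,0],"yaw": 0},
    {"dp": [0,0,0],"yaw": 0},
    {"dp": [0,0,0],"yaw": 0},
    {"dp": [0,0,0],"yaw": 0},
    {"dp": [0,0,0],"yaw": 0},
    {"dp": [0,0,0],"yaw": 0},
    {"dp": [0,0,0],"yaw": 0},
    {"dp": [0,0,0],"yaw": 0},
    {"dp": [0,0,0],"yaw": 0},
    {"dp": [0,0,0],"yaw": 0},
    {"dp": [0,0,0],"yaw": 0},
  ],
  grip=1,
  squeeze=12,
)

```text
time_s: 10.07
tcp_pos: [0.4317, -0.2884, 0.0695]
eef_rot: [180.0, 0.0, -96.5]
contact_force: [-0.3, -1.0, -0.2]
gripper_width: 0.024
gripper_force: 12.0
```

```bash
python3 - <<'E'
from h import *
for f in ('t','s','w1','t3'):
    d=np.load(f+'.npz');P=d['P'][d['z']>0]
    m=(abs(P[:,0]-.65)<.045)&(abs(P[:,1]+.188)<.105)&(P[:,2]>.1145)&(P[:,2]<.121);Q=P[m]
    best=None
    # yaw from joint x-extent of both tops
    for a in np.arange(0,7,.1):
        c,s=np.cos(np.radians(a)),np.sin(np.radians(a))
        x=c*Q[:,0]+s*Q[:,1];y=-s*Q[:,0]+c*Q[:,1]
        w=np.subtract(*np.percentile(x,[98,2]))
        if best is None or w<best[0]: best=(w,a)
    a=3.2
    c,s=np.cos(np.radians(a)),np.sin(np.radians(a))
    x=c*Q[:,0]+s*Q[:,1];y=-s*Q[:,0]+c*Q[:,1];mid=np.median([y.min(),y.max()])
    l=y>mid
    px=lambda v:(np.percentile(v,[1,99])*1000).round(1)
    print(f,len(Q),'best yaw',best,'x',px(x),'lamp y',px(y[l]),'det y',px(y[~l]))
    B=P[(abs(P[:,0]-.65)<.09)&(abs(P[:,1]+.188)<.14)&(abs(P[:,2]-.012)<.0035)]
    x=c*B[:,0]+s*B[:,1];y=-s*B[:,0]+c*B[:,1];print('  base x',px(x),'y',px(y))
c,s=np.cos(np.radians(3.2)),np.sin(np.radians(3.2))
print('ref (649,-188.8) ->',c*649+s*-188.8,-s*649+c*-188.8)
E
```

```text
t 937 best yaw (np.float64(0.0474118353454529), np.float64(2.6)) x [612.7 661.3] lamp y [-181.5 -135. ] det y [-314.2 -269.1]
  base x [585.3 712.5] y [-318.9 -132.6]
s 890 best yaw (np.float64(0.0464874639576488), np.float64(2.7)) x [612.5 660.8] lamp y [-177.1 -135.8] det y [-313.1 -272.1]
  base x [585.  711.5] y [-315.2 -131.2]
w1 4204 best yaw (np.float64(0.046666952957591934), np.float64(3.0)) x [613.5 661.4] lamp y [-182.1 -140.5] det y [-314.7 -269.4]
  base x [586.4 717.1] y [-319.8 -163.4]
t3 941 best yaw (np.float64(0.047510211682111336), np.float64(2.5)) x [612.8 661.4] lamp y [-181.4 -135. ] det y [-314.1 -268.7]
  base x [585.3 711.8] y [-319. -133.]
ref (649,-188.8) -> 637.4489558113963 -224.73377301812133
```

Request:
apply_moves(
  targets=[
    {"dp": [0,0,0.003],"yaw": 0},
    {"dp": [0,0,0.006],"yaw": 0},
    {"dp": [0,0,0.01],"yaw": 0},
    {"dp": [0,0,0.015],"yaw": 0},
    {"dp": [0,0,0.02],"yaw": 0},
    {"dp": [0,0,0.027],"yaw": 0},
    {"dp": [0,0,0.035],"yaw": 0},
    {"dp": [0,0,0.05],"yaw": 0},
    {"dp": [0,0,0.065],"yaw": 0},
    {"dp": [0,0,0.08],"yaw": 0},
    {"dp": [0,0,0.095],"yaw": 0},
    {"dp": [0,0,0.11],"yaw": 0},
    {"dp": [0,0,0.125],"yaw": 0},
    {"dp": [0,0,0.14],"yaw": 0},
    {"dp": [0,0,0.15],"yaw": 0},
    {"dp": [0,0,0.155],"yaw": 0},
    {"dp": [0,0,0.155],"yaw": 0},
  ],
)

```text
time_s: 11.48
tcp_pos: [0.4322, -0.2885, 0.2259]
eef_rot: [-179.9, -0.0, -96.5]
contact_force: [0.3, 0.1, -1.3]
gripper_width: 0.0241
gripper_force: 12.0
```

Request:
apply_moves(
  targets=[
    {"dp": [0.01,0.005,0],"yaw": 0.5},
    {"dp": [0.03,0.015,0],"yaw": 1.5},
    {"dp": [0.055,0.026,0],"yaw": 2.5},
    {"dp": [0.08,0.037,0],"yaw": 3.5},
    {"dp": [0.105,0.049,0],"yaw": 4.5},
    {"dp": [0.13,0.06,0],"yaw": 5.5},
    {"dp": [0.155,0.072,0],"yaw": 6.5},
    {"dp": [0.18,0.083,0],"yaw": 7.5},
    {"dp": [0.2,0.092,0],"yaw": 8.5},
    {"dp": [0.211,0.097,0],"yaw": 9.2},
    {"dp": [0.2165,0.0995,0],"yaw": 9.4},
    {"dp": [0.2165,0.0995,0],"yaw": 9.4},
    {"dp": [0.2165,0.0995,0],"yaw": 9.4},
    {"dp": [0.2165,0.0995,0],"yaw": 9.4},
    {"dp": [0.2165,0.0995,0],"yaw": 9.4},
  ],
)

```text
time_s: 12.73
tcp_pos: [0.6474, -0.1895, 0.225]
eef_rot: [-180.0, 0.0, -87.1]
contact_force: [0.5, 0.1, -0.6]
gripper_width: 0.0239
gripper_force: 12.0
```

```bash
python3 - <<'E'
from h import *
c=wrist();save(c,'w3.png');P=cloud(c);np.savez('w3.npz',P=P,I=c['image'],z=c['range_z']);t=get_state()['tcp_pos'];print(t)
D=P-t;m=(c['range_z']>0)&(np.hypot(D[...,0],D[...,1])<.03)&(abs(D[...,0])<.0125)&(D[...,2]>-.07)&(D[...,2]<.04)
Q=P[m]
for k in np.arange(-.065,.04,.01):
    q=D[m][(D[m][:,2]>=k)&(D[m][:,2]<k+.01)]
    if len(q)>5: print(round(k,3),len(q),(np.percentile(q,[2,50,98],axis=0)*1000).round(1).tolist())
E
```

```text
[ 0.64749512 -0.18943064  0.22506157]
-0.065 86 [[-11.0, -15.1, -61.4], [0.4, -14.2, -57.1], [11.7, -12.2, -55.1]]
-0.055 205 [[-11.1, -15.0, -54.7], [0.7, -14.4, -49.9], [11.7, -12.3, -45.3]]
-0.045 346 [[-11.0, -15.0, -44.6], [-0.3, -14.1, -39.2], [11.4, 14.6, -35.4]]
-0.035 290 [[-11.1, -15.0, -34.7], [0.6, -14.3, -29.9], [11.7, -7.3, -25.1]]
-0.025 346 [[-11.3, -15.1, -24.7], [0.1, -14.3, -19.7], [11.6, -9.2, -15.2]]
-0.015 419 [[-11.4, -15.1, -14.7], [0.6, -14.3, -9.7], [11.6, -5.4, -5.1]]
-0.005 502 [[-11.4, -15.1, -4.8], [0.2, -14.2, 0.2], [11.6, -10.8, 4.8]]
0.005 745 [[-11.2, -15.1, 5.2], [0.2, -14.1, 11.5], [11.5, -11.0, 14.8]]
0.015 1993 [[-11.7, -13.1, 15.6], [0.1, 4.4, 22.3], [11.9, 11.4, 24.1]]
```

View pics/w3.png

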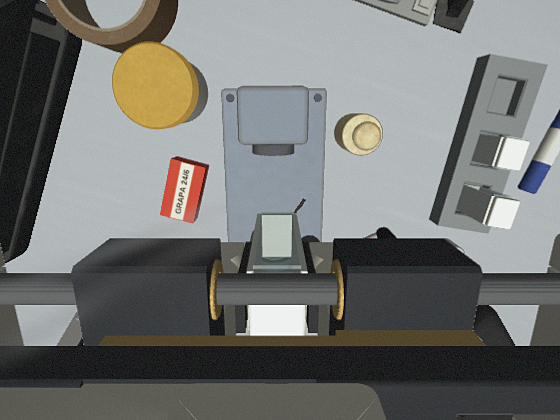

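```bash
python3 - <<'E'
from h import *
d=np.load('w3.npz');P=d['P'];z=d['z'];Q=P[z>0]
a=2.9;c,s=np.cos(np.radians(a)),np.sin(np.radians(a))
def pr(n,m):
    q=Q[m];x=c*q[:,0]+s*q[:,1];y=-s*q[:,0]+c*q[:,1]
    print(n,m.sum(),(np.percentile(x,[1,99])*1000).round(1),(np.percentile(y,[1,50,99])*1000).round(1),q.mean(0).round(4),cv2.minAreaRect((q[:,:2]*1000).astype(np.float32)))
X,Y,Z=Q.T
pr('det',(abs(X-.65)<.045)&(Y<-.2)&(Y>-.3)&(abs(Z-.118)<.003))
pr('detband',(abs(X-.65)<.045)&(Y<-.2)&(Y>-.3)&(Z>.085)&(Z<.114))
pr('base',(abs(X-.65)<.09)&(Y<-.2)&(Y>-.31)&(abs(Z-.012)<.003))
pr('cellface',(abs(X-.6475)<.011)&(abs(Y+.204)<.004)&(Z>.18)&(Z<.235))
def w(x,y): return c*x+s*y,-s*x+c*y
print('tcp',w(647.5,-189.4),'target',w(648.8,-189))
E
```

```text
det 4126 [615.8 663.3] [-311.2 -292.  -266.9] [ 0.6534 -0.2588  0.1177] ((653.2666625976562, -254.90396118164062), (49.695281982421875, 47.28471755981445), 2.903350591659546)
detband 251 [614.6 664.5] [-303.1 -268.1 -264. ] [ 0.6519 -0.2368  0.1105] ((653.1930541992188, -254.03839111328125), (50.23649215698242, 45.791717529296875), 3.9091010093688965)
base 4360 [587.8 710.6] [-315.8 -257.5 -232.5] [ 0.6506 -0.2323  0.012 ] ((658.6686401367188, -243.2788543701172), (97.48026275634766, 161.7189483642578), 83.81949615478516)
cellface 1890 [625.6 647.2] [-236.9 -236.3 -234.5] [ 0.6476 -0.2037  0.2119] ((647.5354614257812, -203.1793975830078), (22.00899314880371, 2.842954635620117), 2.0885701179504395)
tcp (np.float64(637.0884809262311), np.float64(-221.91637495035673)) target (np.float64(638.4070532666011), np.float64(-221.58265802958277))
```

Request:
apply_moves(
  targets=[
    {"dp": [0.001,0,-0.005],"yaw": 0},
    {"dp": [0.002,0,-0.015],"yaw": 0},
    {"dp": [0.002,0,-0.027],"yaw": 0},
    {"dp": [0.002,0,-0.039],"yaw": 0},
    {"dp": [0.002,0,-0.051],"yaw": 0},
    {"dp": [0.002,0,-0.063],"yaw": 0},
    {"dp": [0.002,0,-0.075],"yaw": 0},
    {"dp": [0.002,0,-0.086],"yaw": 0},
    {"dp": [0.002,0,-0.095],"yaw": 0},
    {"dp": [0.002,0,-0.102],"yaw": 0},
    {"dp": [0.002,0,-0.1055],"yaw": 0},
    {"dp": [0.002,0,-0.1055],"yaw": 0},
    {"dp": [0.002,0,-0.1055],"yaw": 0},
    {"dp": [0.002,0,-0.1055],"yaw": 0},
    {"dp": [0.002,0,-0.1055],"yaw": 0},
  ],
)

```text
time_s: 14.03
tcp_pos: [0.6507, -0.1889, 0.1199]
eef_rot: [-179.9, -0.0, -87.1]
contact_force: [-0.5, 0.1, -1.2]
gripper_width: 0.0241
gripper_force: 12.0
```

```bash
python3 - <<'E'
from h import *
c=wrist();save(c,'w4.png');P=cloud(c);np.savez('w4.npz',P=P,I=c['image'],z=c['range_z']);t=get_state()['tcp_pos'];print(t)
z=c['range_z'];Q=P[z>0];X,Y,Z=Q.T
a=np.radians(2.9);co,s=np.cos(a),np.sin(a);x=co*X+s*Y;y=-s*X+co*Y
f=lambda n,m:print(n,m.sum(),(np.percentile(np.c_[x,y,Z][m],[1,50,99],axis=0)*1000).round(1).tolist())
f('det top',(abs(x-.639)<.04)&(y<-.25)&(y>-.33)&(abs(Z-.118)<.003))
f('cellface',(abs(x-.639)<.013)&(abs(y+.2365)<.004)&(Z>.10)&(Z<.15))
f('stopper',(abs(x-.639)<.013)&(abs(y+.2215)<.017)&(Z>.137)&(Z<.16))
print('tcp',co*t[0]+s*t[1],-s*t[0]+co*t[1])
for k in('scene','top'):
    c=cams.capture(k);save(c,k+'9.png')
a=cv2.imread('pics/scene9.png')[120:280,130:330];b=cv2.imread('pics/top9.png')[120:280,170:370]
cv2.imwrite('pics/f.png',cv2.resize(np.hstack([a,b]),None,fx=2,fy=2))
E
```

```text
[ 0.65057204 -0.18892735  0.11980756]
det top 12533 [[615.9, -310.8, 115.2], [639.5, -292.2, 117.9], [663.4, -266.6, 119.5]]
cellface 1926 [[628.3, -236.5, 100.8], [639.8, -235.8, 123.1], [651.6, -233.8, 137.0]]
stopper 1936 [[626.3, -234.2, 137.6], [639.0, -217.0, 142.4], [652.0, -210.0, 144.7]]
tcp 0.6401804952770255 -0.22159975032850535
```

View pics/w4.png

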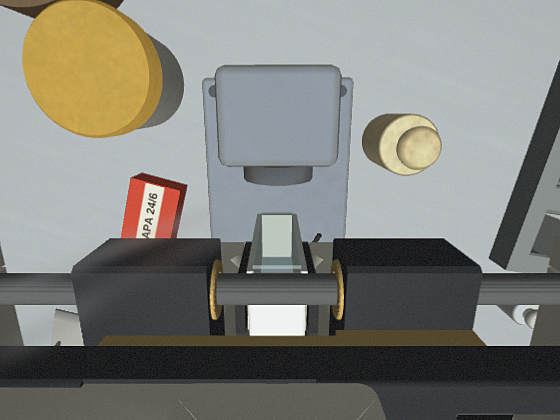

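View pics/f.png

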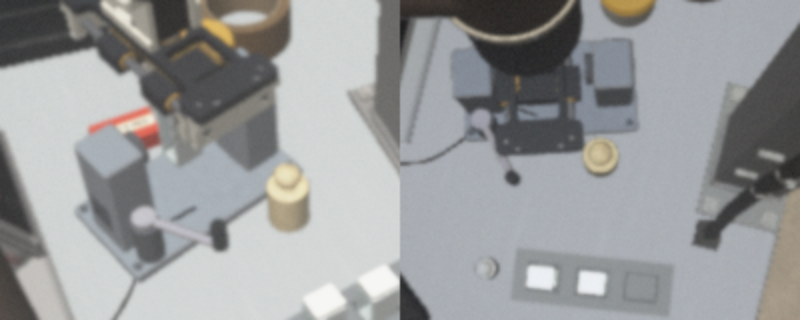

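The wrist view shows the cell hanging upright in front of the detector ring, and its x offset is about 1 mm. The scene and top crops show the lever at rest, both other cells racked and the weight standing. One small correction, then settle.

Request:
apply_moves(
  targets=[
    {"dp": [-0.0005,-0.0003,0],"yaw": 0},
    {"dp": [-0.001,-0.0005,0],"yaw": 0},
    {"dp": [-0.001,-0.0005,0],"yaw": 0},
    {"dp": [-0.001,-0.0005,0],"yaw": 0},
    {"dp": [-0.001,-0.0005,0],"yaw": 0},
    {"dp": [-0.001,-0.0005,0],"yaw": 0},
    {"dp": [-0.001,-0.0005,0],"yaw": 0},
    {"dp": [-0.001,-0.0005,0],"yaw": 0},
    {"dp": [-0.001,-0.0005,0],"yaw": 0},
    {"dp": [-0.001,-0.0005,0],"yaw": 0},
    {"dp": [-0.001,-0.0005,0],"yaw": 0},
    {"dp": [-0.001,-0.0005,0],"yaw": 0},
  ],
)

```text
time_s: 15.18
tcp_pos: [0.6492, -0.1894, 0.119]
eef_rot: [180.0, -0.0, -87.1]
contact_force: [-0.4, -0.3, -1.8]
gripper_width: 0.0237
gripper_force: 12.0
```

```bash
python3 - <<'E'
from h import *
s=get_state();print(s['tcp_pos'],s['eef_rot'],s['gripper_width']);print(r.close_job())
E
```

```text
[ 0.64919244 -0.18939086  0.11904756] [ 1.79997402e+02 -9.23984987e-04 -8.70658692e+01] 0.02374794970142759
the job is handed in; nothing more can be done
None
```

I handed the job in at about 15 s: the lever went to its stop and sprang back to rest, and the tall cell, gripped by its frosted faces, is held upright in the light path, centred to about 1 mm by my measurements; no verdict came back.

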